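Load the spare relays into the empty bays and lock the rack

ROBOT

A 6-joint arm with a two-finger parallel gripper is mounted at the origin on the work surface. World frame = base frame: x ahead of the robot, y to its left, z up, the work surface at z = 0. Lengths are in m, angles in rad, forces in N, time in s.
With the tool pointing down it reaches from about 0.25 to 0.85 m from the base axis. Payload 12.5 kg.
Tool frame: the origin (TCP) lies on the centre line of the jaws, within the pads' length; the fingertips stand 11 mm ahead of it and the grasp point (between the pads) lies 8 mm behind it; z points along the fingers, y is the line along which they close (so a half turn about z gives the same grasp; the last joint's range is limited). The gripper opens to 93 mm and grips with 3 to 60 N. Pads are 15 mm wide; open, the fingers measure 128 mm over their backs; the gripper's body (75 mm by 188 mm) begins 65 mm behind the grasp point.
Start: joints at [1.248, 0.351, 1.652, -0, 1.139, -0.085], TCP at [0.13, 0.535, 0.23] pointing down, gripper open.
Joint ranges: [-2.75, 2.75], [-0.79, 2.1], [0.01, 2.65], [-1.57, 4.71], [0.07, 3.14], [-2.87, 2.87]. Speed limits (rad/s): [2.22, 2.22, 2.79, 3.14, 3.14, 3.14].

INTERFACE

Orientations are given as a unit quaternion [w, x, y, z].
In Python, from plant import bot gives the robot as it stands. The module is installed in compiled form; this text tells all that it offers.
- The arm moves only by the shell command python3 -m creep 'ROWS' [OPENING]. ROWS is JSON, a list of rows, each a list of 2 entries, a list of its own where there are three numbers: the shift along the tool's x, y, z in m, then the turn about the tool's z in rad. In form: [[[dx, dy, dz], twist], ...]. A call has 1 to 12 rows; each row shifts and turns the commanded pose from where the row before left it, along the tool's axes as they then stand; what a row does not reach is not made up. A row lasts 1/8 s, in which the tool goes at most 62.5 mm and 10.7 degrees, less where a joint would pass 70% of its speed; a pose out of reach is approached as far as the arm can. A call with a gripper value outside its range is refused whole. OPENING is the opening, from 0 (shut) to 1 (fully open), set as the call begins (- or left out, the last holds). The fingers move at their own pace and stop on an object; the grip force is fixed at half the most. Time passes only in rows, so rows that do not move let the fingers close. It gives the time, the measured TCP pose, the force, the opening and the grip force at its end, in the units of the state.
- bot.state(): the state, without advancing time (a new reading comes with each control period).
- bot.snapshot(name): name is "scene" or "top" or "wrist"; returns (picture, depth): 400x640x3 uint8, red, green, blue; 400x640 float32, m along the optical axis (not along the pixel's ray), 0 where there is no reading.
- bot.camera_params(name): a dict with "intrinsics" (3x3 intrinsics, pixels), "world_from_camera" (4x4, takes a point from camera to world coordinates). Camera axes: x right, y down, z forward; pixel columns grow to the right and rows downward; lengths in m; the calibration is good to about 2 mm. A picture is of the moment at which its call begins: read the wrist's pose just before it. camera_params takes no time and is no camera call; for the wrist camera it gives the pose at the moment of the call.
- bot.sign_off(): hands the job in; it is judged then, once.
The state is a dict: "t": time; "qpos": joint angles; "qd": joint speeds; "tau": joint torques, N m; "tool_pos": TCP position; "tcp_rot": TCP orientation; "wrist_force": force on the tool from outside, world axes, zero at the start; "torque": the same for the moment, N m; "gripper_width": finger opening in m; "grasp_force": force on a finger pad.
Only numpy, scipy, OpenCV 4.12 (cv2) and the standard library are available. Lean on these libraries where they do the work, as an engineer would, in place of code of your own. Each camera call takes 0.05 s, during which the arm holds its last target. There are 200 camera calls.

TASK

The relay test rack has two empty bays: put one of the two spare relays from the loading ledge into each, fully home against the back stop. Then, with all four bays full, press the red locking lever down until its detent holds it. Leave the two relays already fitted where they are, and leave the tools and the other things on the bench alone.

Things in the scene. Friction and masses are not known exactly. Their poses are not given: they have to be found in the camera images.
- rack: fixed grey relay rack: four side-by-side open-topped bays behind a loading ledge. Origin: on the bench under the middle of the line through the front ends of the bay walls. x points into the bays (away from the robot), y left along the row, z up. Walls: aluminium, tops at z = 52 mm, 8 mm thick, tapered over the first 25 mm to 3 mm at their front ends (x = 0). A blue detent post (top 104 mm) stands at x = 47, y = -262 mm.
- ledge (a point): middle of the ledge's flat top, 10 mm above the bench, level with the bay floors; x = -49 mm, y = 0 in the rack's frame. The ledge runs from x = -98 mm to the bay walls at 0 and y = -212 to +212 mm, bounded at the front and both ends by blue lips 6 mm thick and only 8 mm higher than it, so relays are pushed from above the front lip.
- shaft (a point): point on the lever's hinge axis (along the rack's y), x = 115 mm, y = -217 mm, 85 mm above the bench. The shaft runs across the back of the bays and carries four rubber-footed fingers that swing down to just above the relays' tails (at x = 79 mm).
- bay1 (a point): bay 1 of 4, counted from the left (+y): the point where a relay's centre is when fully home, front plate flush with the wall ends. 54 mm wide between walls (59 at the mouth), open at the front, back stop at x = 91 mm, pitch 62 mm. The point is at x = 45 mm, y = 93 mm, z = 40 mm in the rack's frame
- bay2 (a point): bay 2 of 4, counted from the left (+y): the point where a relay's centre is when fully home, front plate flush with the wall ends. 54 mm wide between walls (59 at the mouth), open at the front, back stop at x = 91 mm, pitch 62 mm. The point is at x = 45 mm, y = 31 mm, z = 40 mm in the rack's frame
- bay3 (a point): bay 3 of 4, counted from the left (+y): the point where a relay's centre is when fully home, front plate flush with the wall ends. 54 mm wide between walls (59 at the mouth), open at the front, back stop at x = 91 mm, pitch 62 mm. The point is at x = 45 mm, y = -31 mm, z = 40 mm in the rack's frame
- bay4 (a point): bay 4 of 4, counted from the left (+y): the point where a relay's centre is when fully home, front plate flush with the wall ends. 54 mm wide between walls (59 at the mouth), open at the front, back stop at x = 91 mm, pitch 62 mm. The point is at x = 45 mm, y = -93 mm, z = 40 mm in the rack's frame
- fitted_a_mid (a point): relay, 90 mm long (its x) x 50 mm wide (its y) x 60 mm tall, 0.2 to 0.4 kg: black base and black front plate, clear amber cover with copper coil, orange patch on top. The point is at its centre, 30 mm above its underside. This one is already home in one of the bays (which one varies) and must stay there.
- fitted_b_mid (a point): relay, 90 mm long (its x) x 50 mm wide (its y) x 60 mm tall, 0.2 to 0.4 kg: black base and black front plate, clear amber cover with copper coil, orange patch on top. The point is at its centre, 30 mm above its underside. This one is already home in one of the bays (which one varies) and must stay there.
- spare_left_mid (a point): relay, 90 mm long (its x) x 50 mm wide (its y) x 60 mm tall, 0.2 to 0.4 kg: black base and black front plate, clear amber cover with copper coil, orange patch on top. The point is at its centre, 30 mm above its underside. Spare, standing on the left end of the ledge, its length along the rack's x (within 0.06 rad), black front plate to the -x side of the rack. Sliding it takes about 0.5 to 0.7 of its weight.
- spare_right_mid (a point): relay, 90 mm long (its x) x 50 mm wide (its y) x 60 mm tall, 0.2 to 0.4 kg: black base and black front plate, clear amber cover with copper coil, orange patch on top. The point is at its centre, 30 mm above its underside. Spare, standing on the right end of the ledge, the same way round.
- lever (a joint): angle of the locking lever, rad: 0 = up (sprung up, pad end raised 0.6 rad above level), grows as the pad is pressed down, 0.60 = level, end stop 0.66. The sprung detent resists from about 0.36, lets go at about 0.45 and then holds: released, the lever stays at about 0.56. Short of that it springs back up to 0. Pressing takes up to about 12 N at the pad; going on to 0.6 or 0.65 is safe.
- lever_pad (a point): middle of the top face of the red pad (45 mm along the lever, 44 mm wide) at the end of the locking lever, right (-y) end of the rack, at y = -217 mm in the rack's frame. The lever points from its hinge axis (shaft) to the rack's -x; this point lies 100 mm out along it and 6 mm above its centre line: 147 mm above the bench when up, 91 mm when level.
- driver_big: bystander: red and yellow screwdriver, 220 mm long, 34 mm thick, lying in front of the rack (robot side); origin under its middle, on the bench
- driver_small: bystander: red and yellow screwdriver, 160 mm long, 26 mm thick, lying left of the rack; origin under its middle, on the bench
- brush: bystander: paint brush 190 mm long lying left of the rack; origin under its middle, on the bench
- feeler: bystander: steel feeler gauge, 150 mm long, 10 mm high, lying in front of the rack; origin under its middle, on the bench
- eraser: bystander: buff cleaning block 75 x 48 x 36 mm, right of the rack; origin under its middle, on the bench

How it is judged:
On the way, in this order (a step that is already met when the one before it is completed fails the run):
1. one spare relay is fully home in an empty bay ((((distance between spare_left_mid and bay1 below 0.0055 m or distance between spare_left_mid and bay2 below 0.0055 m or distance between spare_left_mid and bay3 below 0.0055 m or distance between spare_left_mid and bay4 below 0.0055 m) and angle between the z axis of spare_left_mid and the z axis of rack, either way round below 0.06 rad) or ((distance between spare_right_mid and bay1 below 0.0055 m or distance between spare_right_mid and bay2 below 0.0055 m or distance between spare_right_mid and bay3 below 0.0055 m or distance between spare_right_mid and bay4 below 0.0055 m) and angle between the z axis of spare_right_mid and the z axis of rack, either way round below 0.06 rad))), for 0.2 s.
2. both spare relays are fully home, so that all four bays are full ((distance between spare_left_mid and bay1 below 0.0055 m or distance between spare_left_mid and bay2 below 0.0055 m or distance between spare_left_mid and bay3 below 0.0055 m or distance between spare_left_mid and bay4 below 0.0055 m) and angle between the z axis of each of spare_left_mid, spare_right_mid and the z axis of rack, either way round below 0.06 rad and (distance between spare_right_mid and bay1 below 0.0055 m or distance between spare_right_mid and bay2 below 0.0055 m or distance between spare_right_mid and bay3 below 0.0055 m or distance between spare_right_mid and bay4 below 0.0055 m)), for 0.2 s.
3. the lever is down (value of joint lever above 0.5 rad), for 0.2 s.
At the end, for the whole second after the job is handed in: Both spares are fully home (centre within 5.5 mm of a bay's home point, upright within 0.06 rad) and at rest, the lever is held down by its detent (above 0.5 rad) with nothing touching it, and the two fitted relays are within 8 mm of where they were (all of step 2 and value of joint lever above 0.5 rad and velocity of joint lever below 0.1 rad/s and linear speed of each of spare_left, spare_right below 0.01 m/s and distance of each of fitted_a_mid, fitted_b_mid from where it was at the start of the episode below 0.008 m).
It fails at once if a fitted relay is pushed or pulled more than 15 mm out of place (distance of any of fitted_a_mid, fitted_b_mid from where it was at the start of the episode above 0.015 m).
It fails at once if a tool or other bystander is moved more than 30 mm (distance of any of driver_big, driver_small, brush, feeler, eraser from where it was at the start of the episode above 0.03 m).
It also fails if it takes over 70 s, if anything falls off the work surface, if the arm or the gripper's body presses on something with over 40 N, if the wrist force passes 120 N, or if a joint passes its speed limit or range.

## Working session

There is one attempt and no reset: what is moved stays moved. The work goes in short steps, Python scripts to look and compute and a shell command to move; the robot and the scene stay as the last step left them, time stands still between calls to the robot, and variables do not carry over. Pictures are saved under pics/ and viewed, at most 10 in all, crops included, and the job is handed in when it is done.

```bash
mkdir -p pics
python3 - <<'E'
from plant import bot
import cv2,numpy as np
print(bot.state())
for n in("top","scene"):
    p,d=bot.snapshot(n); c=bot.camera_params(n); np.savez(f"{n}.npz",p=p,d=d,K=c["intrinsics"],T=c["world_from_camera"])
    cv2.imwrite(f"pics/{n}1.png",p[:,:,::-1]); print(n,np.round(c["world_from_camera"],3).tolist(),c["intrinsics"])
E
```

```text
{'t': 0.0, 'qpos': array([ 1.24838358e+00,  3.51241310e-01,  1.65243199e+00,  3.35032958e-05,
        1.13909971e+00, -8.46197869e-02]), 'qd': array([ 1.32076718e-03,  1.47146869e-04, -1.38308709e-04,  7.45786258e-04,
       -3.71853253e-05,  4.43246829e-04]), 'tau': array([-9.00484829e-04, -4.97307551e+01, -2.85258687e+01,  6.98944554e-02,
        2.56198476e-02, -1.33596268e-04]), 'tool_pos': array([0.12942806, 0.53420881, 0.22909564]), 'tcp_rot': array([-1.34180111e-04,  1.18623498e-01,  9.92939131e-01, -5.74923427e-04]), 'wrist_force': array([ 0.17356461, -0.04335795,  0.01645593]), 'torque': array([-0.04066438,  0.0296153 , -0.0341175 ]), 'grasp_force': 0.0, 'gripper_width': 0.09283486064137955}
top [[0.031, -0.988, 0.152, 0.412], [-0.999, -0.035, -0.024, 0.004], [0.029, -0.151, -0.988, 1.105], [0.0, 0.0, 0.0, 1.0]] [[387.14514724   0.         311.82603745]
 [  0.         387.14514724 200.93175402]
 [  0.           0.           1.        ]]
scene [[-0.207, 0.556, -0.805, 1.537], [0.978, 0.135, -0.159, 0.181], [0.021, -0.82, -0.571, 0.78], [0.0, 0.0, 0.0, 1.0]] [[396.36503662   0.         318.26023258]
 [  0.         396.36503662 201.71427702]
 [  0.           0.           1.        ]]
```

View pics/top1.png

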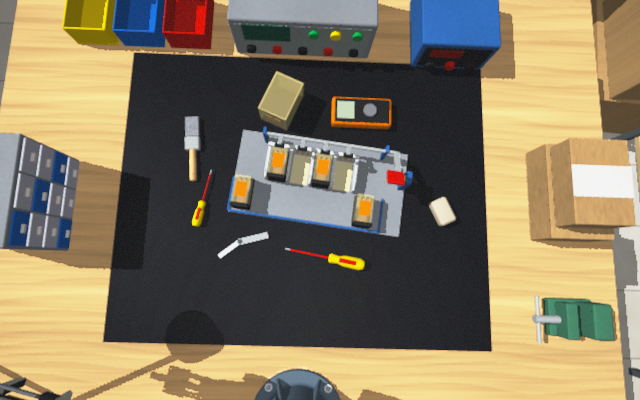

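View pics/scene1.png

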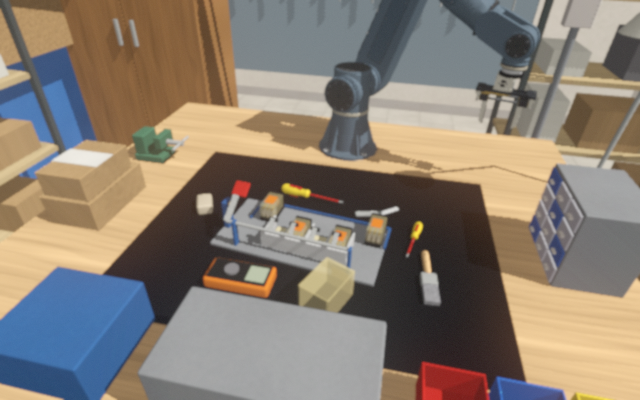

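The top view shows fitted relays in bay 1 (278,160) and bay 3 (322,170), so bays 2 and 4 are empty. The spares are at (241,190) and (364,209), and the red lever pad at (397,178). The scene view agrees.

```bash
cat > h.py <<'E'
import numpy as np,cv2
def ray(K,T,uv,z):
    d=T[:3,:3]@np.linalg.inv(K)@np.array([uv[0],uv[1],1.]); o=T[:3,3]
    return o+d*(z-o[2])/d[2]
def pt(K,T,uv,dep): return (T[:3,:3]@(np.linalg.inv(K)@np.array([uv[0],uv[1],1.])*dep)+T[:3,3])
def blobs(p,lo,hi,amin):
    m=cv2.inRange(cv2.cvtColor(p,cv2.COLOR_RGB2HSV),lo,hi)
    n,l,s,c=cv2.connectedComponentsWithStats(m)
    return [(c[i],s[i,4],l==i) for i in range(1,n) if s[i,4]>=amin]
E
python3 - <<'E'
from h import *
f=np.load('top.npz');p,d,K,T=[f[k] for k in('p','d','K','T')]
P=[]
for c,a,m in blobs(p,(8,200,150),(20,255,255),60):
    if not(220<c[0]<400 and 140<c[1]<230):continue
    r=cv2.minAreaRect(np.argwhere(m)[:,::-1].astype(np.float32))
    w=ray(K,T,c,.07);P.append(w);print(c.round(1),a,w.round(4),'depthpt',pt(K,T,c,np.median(d[m])).round(4),r[1],r[2])
for c,a,m in blobs(p,(0,200,120),(4,255,255),60):
    if 380<c[0]<420 and 160<c[1]<200: print('pad',c,pt(K,T,c,np.median(d[m])))
cv2.imwrite('pics/crop.png',cv2.resize(p[120:240,210:430,::-1],None,fx=3.5,fy=3.5,interpolation=cv2.INTER_CUBIC))
E
```

```text
[277.6 159.6] 142 [0.6819 0.076  0.07  ] depthpt [0.6819 0.076  0.0701] (10.357135772705078, 13.645115852355957) 9.462322235107422
[322.4 166.3] 142 [ 0.6677 -0.0472  0.07  ] depthpt [ 0.6677 -0.0472  0.07  ] (10.18233871459961, 13.717872619628906) 8.130102157592773
[240.6 188.2] 145 [0.5987 0.1724 0.07  ] depthpt [0.5987 0.1724 0.0697] (10.357135772705078, 13.809514999389648) 9.462322235107422
[364.4 207.7] 149 [ 0.557  -0.1642  0.07  ] depthpt [ 0.557  -0.1642  0.0698] (10.542952537536621, 14.139959335327148) 7.125016689300537
pad [395.42708333 177.515625  ] [ 0.62509275 -0.22865245  0.15261896]
```

View pics/crop.png

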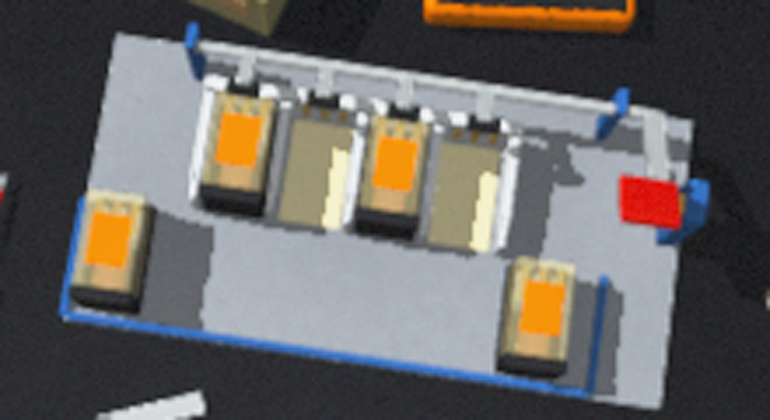

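The crop shows all four patches clearly. Bay 1 to bay 3 measures 124.0 mm, as expected, the patch tops are at z = 70 mm, and the rack yaw is about -0.115 rad. I'm setting out for the left spare.

```bash
python3 -m creep '[[[0,0,0],-0.123],[[-0.0446,-0.0278,0],0],[[-0.0446,-0.0278,0],0],[[-0.0446,-0.0278,0],0],[[-0.0446,-0.0278,0],0],[[-0.0446,-0.0278,0],0],[[-0.0446,-0.0278,0],0],[[-0.0446,-0.0278,0],0],[[-0.0446,-0.0278,0],0],[[-0.0446,-0.0278,0],0],[[-0.0446,-0.0278,0],0],[[-0.0446,-0.0278,0],0]]' 1
python3 -m creep '[[[0,0,0.04],0],[[0,0,0.03],0],[[0,0,0],0],[[0,0,0],0]]'
cat >> h.py <<'E'
TH=-0.1148; O=np.array([0.6186,-0.0103])
Rr=np.array([[np.cos(TH),-np.sin(TH)],[np.sin(TH),np.cos(TH)]])
def rk(w): return np.r_[(Rr.T@(np.asarray(w)[:2]-O))*1000, w[2]*1000].round(1)
def st(bot):
    s=bot.state(); q=s['tcp_rot']; from scipy.spatial.transform import Rotation as R
    M=R.from_quat(q[[1,2,3,0]]).as_matrix()
    print('t',round(s['t'],2),'rack',rk(s['tool_pos']),'yaw err(twist to do)',round(np.arctan2(M[0,1],M[1,1])+TH,4)*-1,'tilt',M[:2,2].round(3),'F(rack)',(Rr.T@s['wrist_force'][:2]).round(2),s['wrist_force'][2].round(2),'w',s['gripper_width'].round(4),'g',round(float(s['grasp_force']),1))
def wrist(bot,name=None):
    c=bot.camera_params('wrist');p,d=bot.snapshot('wrist');K,T=c['intrinsics'],c['world_from_camera']
    for cc,a,m in blobs(p,(8,200,140),(20,255,255),150):
        r=cv2.minAreaRect(np.argwhere(m)[:,::-1].astype(np.float32));print('patch',cc.round(0),a,rk(pt(K,T,cc,np.median(d[m]))),r[1],r[2])
    if name: cv2.imwrite(name,p[:,:,::-1])
    return p,d,K,T
E
python3 - <<'E'
from h import *
from plant import bot
st(bot); wrist(bot,'pics/w1.png')
E
```

```text
t: 1.6
tool_pos: [0.583, 0.1732, 0.2293]
tcp_rot: [-0.0, 0.057, 0.998, -0.0]
wrist_force: [-0.4, 0.1, 1.1]
gripper_width: 0.0933
grasp_force: 0.0
t: 2.1
tool_pos: [0.5824, 0.1747, 0.1608]
tcp_rot: [0.001, 0.057, 0.998, 0.0]
wrist_force: [0.4, 0.0, -0.4]
gripper_width: 0.0932
grasp_force: 0.0Traceback (most recent call last):
  File "<stdin>", line 3, in <module>
  File "h.py", line 16, in st
    print('t',round(s['t'],2),'rack',rk(s['tool_pos']),'yaw err(twist to do)',round(np.arctan2(M[0,1],M[1,1])+TH,4)*-1,'tilt',M[:2,2].round(3),'F(rack)',(Rr.T@s['wrist_force'][:2]).round(2),s['wrist_force'][2].round(2),'w',s['gripper_width'].round(4),'g',round(float(s['grasp_force']),1))
                                                                                                                                                                                                                               ^^^^^^^^^^^^^^^^^^^^^^^^
AttributeError: 'float' object has no attribute 'round'
```

```bash
sed -i "s/s\['gripper_width'\].round(4)/round(float(s['gripper_width']),4)/; s/s\['wrist_force'\]\[2\].round(2)/round(float(s['wrist_force'][2]),2)/" h.py
python3 - <<'E'
from h import *
from plant import bot
st(bot); wrist(bot,'pics/w1.png')
E
```

```text
t 2.1 rack [-57.2 179.7 160.8] yaw err(twist to do) 0.0002 tilt [0.001 0.   ] F(rack) [0.39 0.08] -0.39 w 0.0932 g 0.0
patch [322. 223.] 1613 [-40.2 180.4  70.2] (44.0, 37.0) 90.0
patch [225. 334.] 484 [65.7 93.8 70. ] (14.0, 32.0) 90.0
```

View pics/w1.png

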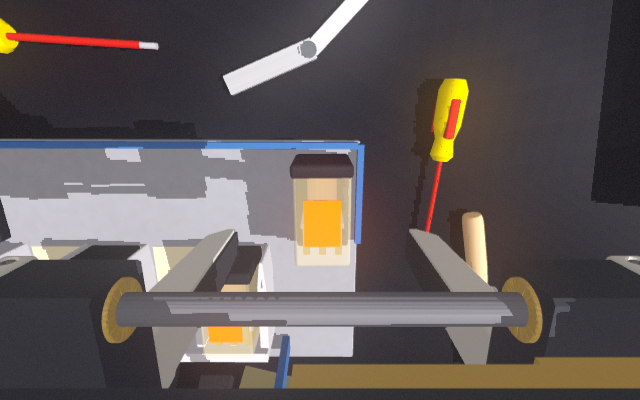

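The wrist view shows the left spare at (322,210) centred between the jaws. Its patch sits about 10 mm behind its centre, so I'm shifting the rack origin by 2 mm. Next: descend and grip.

```bash
sed -i 's/O=np.array.*/O=np.array([0.6166,-0.0101])/' h.py
python3 -m creep '[[[0.008,0,0.03],0],[[0,0,0.045],0],[[0,0,0.03],0],[[0,0,0.014],0],[[0,0,0],0]]' >/dev/null
python3 -m creep '[[[0,0,0],0],[[0,0,0],0],[[0,0,0],0],[[0,0,0],0],[[0,0,0],0],[[0,0,0],0]]' 0.3
python3 -c "
from h import *
from plant import bot
st(bot)"
```

```text
t: 3.52
tool_pos: [0.5739, 0.1755, 0.0407]
tcp_rot: [-0.0, 0.057, 0.998, 0.0]
wrist_force: [-0.1, 0.3, 1.5]
gripper_width: 0.05
grasp_force: 30.0
t 3.52 rack [-63.6 179.5  40.7] yaw err(twist to do) -0.0001 tilt [-0.  0.] F(rack) [-0.11  0.24] 1.52 w 0.05 g 30.0
```

```bash
python3 -m creep '[[[0.0015,-0.01,-0.001],0],[[0,-0.03,0],0],[[0,-0.04,0],0],[[0,-0.04,0],0],[[0,-0.02,0],0],[[0,-0.0085,0],0],[[0,0,0],0],[[0,0,0],0]]' >/dev/null
python3 -c "
from h import *
from plant import bot
st(bot);wrist(bot,'pics/w2.png')"
```

```text
t 4.53 rack [-65.2  31.8  41.6] yaw err(twist to do) 0.0008 tilt [0. 0.] F(rack) [0.75 0.17] -2.7 w 0.05 g 30.0
patch [322. 345.] 2058 [-33.   32.6  70.9] (62.99999237060547, 35.99999237060547) -0.0
```

View pics/w2.png

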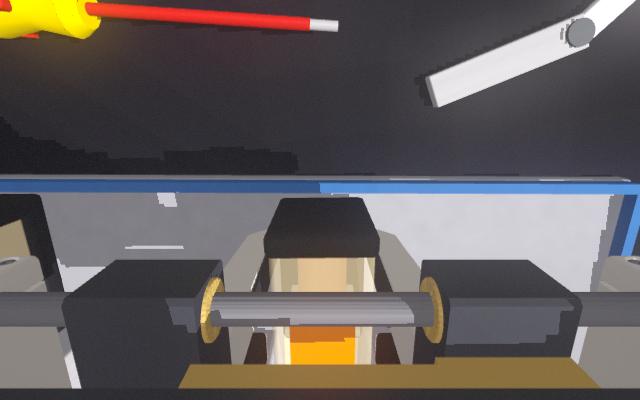

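The relay is held square at (322,225), with its patch at y of about 32 and bay 2 at 31. I'm inserting it gently.

```bash
python3 -m creep '[[[0,-0.0008,0.0007],0],[[-0.008,0,0],0],[[-0.008,0,0],0],[[-0.008,0,0],0],[[0,0,0],0]]' >/dev/null
python3 -c "
from h import *
from plant import bot
st(bot)"
python3 -m creep '[[[-0.008,0,0],0],[[-0.008,0,0],0],[[-0.008,0,0],0],[[-0.004,0,0],0],[[0,0,0],0]]' >/dev/null
python3 -c "
from h import *
from plant import bot
st(bot)"
```

```text
t 5.2 rack [-40.5  30.1  40.8] yaw err(twist to do) -0.0001 tilt [ 0. -0.] F(rack) [0.55 0.38] -2.78 w 0.0498 g 30.0
t 5.83 rack [-13.   30.1  40.8] yaw err(twist to do) -0.0001 tilt [-0.  0.] F(rack) [1.05 0.62] -2.54 w 0.0493 g 30.0
```

```bash
python3 -m creep '[[[0,0,0],0],[[0,0,0],0],[[0,0,0],0],[[0.015,0,0],0],[[0.02,0,0],0],[[0.02,0,0],0],[[0.005,0,0],0]]' 0.9 >/dev/null
python3 -m creep '[[[0,0,0],0],[[0,0,0],0],[[0,0,0],0],[[0,0,0],0],[[0,0,0],0],[[0,0,0],0],[[0,0,0],0]]' 0.15 >/dev/null
python3 -c "
from h import *
from plant import bot
st(bot)"
python3 -m creep '[[[-0.008,0,0],0],[[-0.01,0,0],0],[[-0.01,0,0],0],[[-0.01,0,0],0],[[-0.01,0,0],0],[[0,0,0],0]]' >/dev/null
python3 -c "
from h import *
from plant import bot
st(bot)"
```

```text
t 7.58 rack [-73.1  30.1  40.9] yaw err(twist to do) 0.0 tilt [0. 0.] F(rack) [0.29 0.11] -0.0 w 0.0183 g 0.0
t 8.32 rack [-24.2  30.1  40.9] yaw err(twist to do) -0.0001 tilt [ 0.001 -0.   ] F(rack) [-0.84 -0.4 ] -0.51 w 0.0145 g 0.0
```

```bash
python3 -m creep '[[[-0.005,0,0],0],[[-0.005,0,0],0],[[-0.003,0,0],0],[[0,0,0],0]]' >/dev/null
python3 -c "
from h import *
from plant import bot
st(bot)"
python3 -m creep '[[[-0.002,0,0],0],[[-0.001,0,0],0],[[0,0,0],0]]' >/dev/null
python3 -c "
from h import *
from plant import bot
st(bot)"
python3 -m creep '[[[-0.001,0,0],0],[[-0.001,0,0],0],[[0,0,0],0]]' >/dev/null
python3 -c "
from h import *
from plant import bot
st(bot)"
```

```text
t 8.82 rack [-11.7  30.2  41. ] yaw err(twist to do) 0.0 tilt [ 0.001 -0.   ] F(rack) [ 0.26 -0.38] 0.14 w 0.0142 g 0.0
t 9.2 rack [-9.2 30.2 41. ] yaw err(twist to do) 0.0 tilt [-0.  0.] F(rack) [-2.54  0.19] 2.74 w 0.014 g 1.5
t 9.57 rack [-7.  30.1 41. ] yaw err(twist to do) 0.0001 tilt [ 0. -0.] F(rack) [-3.53 -0.04] 2.66 w 0.0139 g 1.8
```

```bash
python3 -m creep '[[[-0.001,0,0],0],[[0,0,0],0]]' >/dev/null
python3 -c "
from h import *
from plant import bot
st(bot)"
python3 -m creep '[[[-0.001,0,0],0],[[0,0,0],0]]' >/dev/null
python3 -c "
from h import *
from plant import bot
st(bot);wrist(bot,'pics/w3.png')"
```

```text
t 9.82 rack [-6.1 30.1 41. ] yaw err(twist to do) 0.0 tilt [ 0. -0.] F(rack) [-3.24  0.28] 3.62 w 0.0144 g 1.9
t 10.07 rack [-5.  30.1 40.9] yaw err(twist to do) -0.0 tilt [0. 0.] F(rack) [-3.75 -0.55] 2.68 w 0.0139 g 1.8
patch [322. 359.] 520 [35.4 30.6 70. ] (10.0, 49.0) 90.0
```

View pics/w3.png

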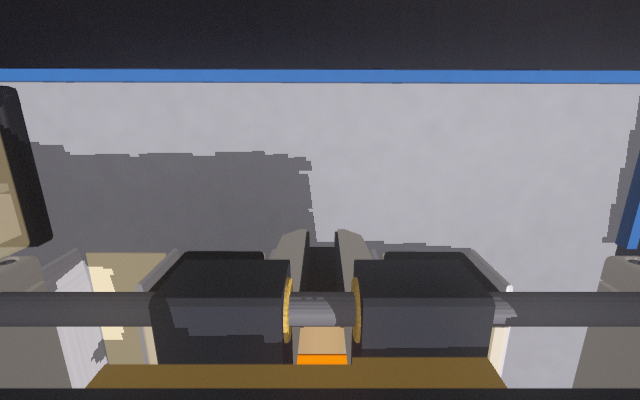

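The wrist view shows the fingers at (322,240) against the relay front and its patch edge at row 355. It is probably about 3 mm short of home, and there's no stop force yet.

```bash
python3 -m creep '[[[-0.001,0,0],0],[[-0.001,0,0],0],[[0,0,0],0]]' >/dev/null
python3 -c "
from h import *
from plant import bot
st(bot)
for n in('top','scene'):
  p,d=bot.snapshot(n);c=bot.camera_params(n)
  for cc,a,m in blobs(p,(8,200,140),(20,255,255),40):
    w=rk(ray(c['intrinsics'],c['world_from_camera'],cc,.07))
    if abs(w[0])<120 and abs(w[1])<250: print(n,cc.round(1),a,w)
"
```

```text
t 10.5 rack [-3.  30.1 40.9] yaw err(twist to do) -0.0 tilt [ 0. -0.] F(rack) [-2.75 -0.34] 2.25 w 0.0136 g 1.5
top [364.7 207.7] 134 [ -41.5 -160.6   70. ]
```

```bash
for i in 1; do python3 -m creep '[[[-0.001,0,0],0],[[0,0,0],0]]'|grep -E 'pos|force'; done
python3 -m creep '[[[-0.001,0,0],0],[[0,0,0],0]]'|grep -E 'pos|force'
```

```text
tool_pos: [0.618, 0.0201, 0.0409]
wrist_force: [-3.3, 1.0, 2.3]
grasp_force: 1.6
tool_pos: [0.6186, 0.02, 0.0409]
wrist_force: [-5.6, 1.1, 5.2]
grasp_force: 3.1
```

```bash
python3 -m creep '[[[-0.001,0,0],0],[[0,0,0],0]]'|grep -E 'pos|force'
python3 -m creep '[[[-0.0005,0,0],0],[[0,0,0],0]]'|grep -E 'pos|force'
```

```text
tool_pos: [0.6186, 0.02, 0.0409]
wrist_force: [-12.4, 1.2, 9.6]
grasp_force: 6.3
tool_pos: [0.6185, 0.02, 0.0409]
wrist_force: [-15.3, 2.1, 11.9]
grasp_force: 7.9
```

A firm stop now: force rose from 5 to 15 N with no motion. I'm backing off, rising and going over the right spare, then checking.

```bash
python3 -m creep '[[[0.02,0,0],0],[[0.03,0,0],0],[[0.01,0,-0.03],0],[[0,0,-0.05],0],[[0,-0.02,-0.04],0],[[0,-0.05,0],0],[[0,-0.055,0],0],[[0,-0.045,0],0],[[0,-0.02,0],0],[[0,0,0],0],[[0,0,0],0]]' 1 >/dev/null
python3 -c "
from h import *
from plant import bot
st(bot)
p,d,K,T=wrist(bot,'pics/w4.png')
for n in('top','scene'):
  p,d=bot.snapshot(n);c=bot.camera_params(n)
  for cc,a,m in blobs(p,(8,200,140),(20,255,255),40):
    w=rk(ray(c['intrinsics'],c['world_from_camera'],cc,.07))
    if abs(w[0])<120 and abs(w[1])<250: print(n,cc.round(1),a,w)
"
```

```text
t 12.97 rack [ -59.5 -158.7  160.9] yaw err(twist to do) 0.0008 tilt [0. 0.] F(rack) [-0.48 -0.02] -0.6 w 0.0931 g 0.0
patch [320. 224.] 1613 [ -41.6 -159.    70.1] (45.0, 36.0) 90.0
top [277.6 159.6] 141 [54.9 93.1 70. ]
top [300.6 162.8] 143 [55.4 29.6 70. ]
top [322.4 166.3] 140 [ 54.9 -31.1  70. ]
```

View pics/w4.png

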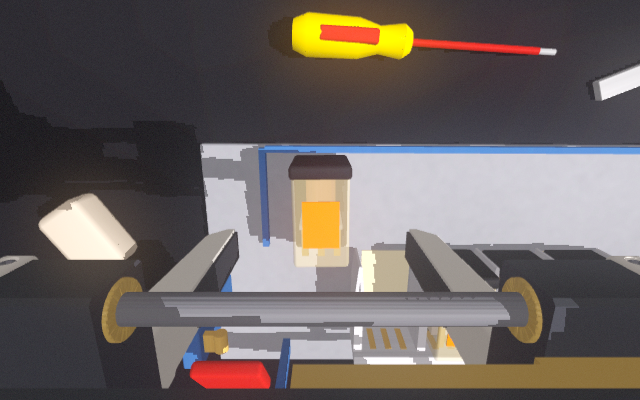

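The left spare is home: its patch is at (55.4, 29.6), against x = 54.9 for the fitted ones. In the wrist view the right spare is at (320,210), centred between the jaws. Gripping it now.

```bash
python3 -m creep '[[[0.004,0,0.03],0],[[0,0,0.045],0],[[0,0,0.03],0],[[0,0,0.0145],0],[[0,0,0],0],[[0,0,0],0]]' >/dev/null
python3 -m creep '[[[0,0,0],0],[[0,0,0],0],[[0,0,0],0],[[0,0,0],0],[[0,0,0],0],[[0,0,0],0]]' 0.3 >/dev/null
python3 -c "
from h import *
from plant import bot
st(bot)"
python3 -m creep '[[[0,0.01,-0.001],0],[[0,0.03,0],0],[[0,0.02,0],0],[[0,0.0065,0],0],[[0,0,0],0],[[0,0,0],0]]' >/dev/null
python3 -c "
from h import *
from plant import bot
st(bot);wrist(bot)"
```

```text
t 14.62 rack [ -63.6 -159.8   41.5] yaw err(twist to do) -0.0 tilt [0. 0.] F(rack) [-1.18  0.03] 1.23 w 0.0495 g 30.0
t 15.38 rack [-63.6 -93.9  42.4] yaw err(twist to do) -0.0004 tilt [ 0. -0.] F(rack) [ 0.18 -0.57] -2.75 w 0.0498 g 30.0
patch [326. 335.] 595 [-35.9 -91.4  71.1] (15.0, 63.0) 90.0
```

```bash
python3 -m creep '[[[0,0.001,0.0007],0],[[-0.008,0,0],0],[[-0.008,0,0],0],[[-0.008,0,0],0],[[0,0,0],0]]' >/dev/null
python3 -c "
from h import *
from plant import bot
st(bot)"
python3 -m creep '[[[-0.008,0,0],0],[[-0.008,0,0],0],[[-0.008,0,0],0],[[-0.003,0,0],0],[[0,0,0],0]]' >/dev/null
python3 -c "
from h import *
from plant import bot
st(bot)"
```

```text
t 16.05 rack [-39.  -92.4  41.6] yaw err(twist to do) 0.0001 tilt [ 0. -0.] F(rack) [-0.81 -0.64] -3.48 w 0.0495 g 30.0
t 16.68 rack [-12.6 -92.4  41.6] yaw err(twist to do) 0.0 tilt [-0.  0.] F(rack) [0.  0.5] -3.41 w 0.0496 g 30.0
```

```bash
python3 -m creep '[[[0,0,0],0],[[0,0,0],0],[[0,0,0],0],[[0.015,0,0],0],[[0.02,0,0],0],[[0.02,0,0],0],[[0.005,0.002,0],0]]' 0.9 >/dev/null
python3 -m creep '[[[0,0,0],0],[[0,0,0],0],[[0,0,0],0],[[0,0,0],0],[[0,0,0],0],[[0,0,0],0],[[0,0,0],0]]' 0.15 >/dev/null
python3 -m creep '[[[-0.008,0,0],0],[[-0.01,0,0],0],[[-0.01,0,0],0],[[-0.01,0,0],0],[[-0.01,0,0],0],[[-0.006,0,0],0],[[0,0,0],0]]' >/dev/null
python3 -c "
from h import *
from plant import bot
st(bot)"
python3 -m creep '[[[-0.003,0,0],0],[[-0.003,0,0],0],[[-0.003,0,0],0],[[-0.002,0,0],0],[[0,0,0],0]]' >/dev/null
python3 -c "
from h import *
from plant import bot
st(bot)"
```

```text
t 19.3 rack [-18.1 -90.4  41.6] yaw err(twist to do) 0.0001 tilt [ 0.001 -0.   ] F(rack) [-0.14  0.2 ] 0.21 w 0.0139 g 0.0
t 19.93 rack [ -7.3 -90.4  41.8] yaw err(twist to do) -0.0 tilt [ 0.001 -0.   ] F(rack) [-0.48  0.12] -0.05 w 0.0139 g 0.1
```

```bash
python3 -m creep '[[[-0.002,0,0],0],[[-0.001,0,0],0],[[-0.001,0,0],0],[[0,0,0],0]]'|grep -E 'pos|force'
python3 -m creep '[[[-0.001,0,0],0],[[0,0,0],0]]'|grep -E 'pos|force'
python3 -m creep '[[[-0.001,0,0],0],[[0,0,0],0]]'|grep -E 'pos|force'
python3 -m creep '[[[-0.001,0,0],0],[[0,0,0],0]]'|grep -E 'pos|force'
python3 -c "
from h import *
from plant import bot
st(bot)"
```

```text
tool_pos: [0.6027, -0.0995, 0.0418]
wrist_force: [-3.2, 1.0, 2.1]
grasp_force: 1.3
tool_pos: [0.6037, -0.0996, 0.0418]
wrist_force: [-4.4, 0.9, 2.6]
grasp_force: 1.7
tool_pos: [0.6044, -0.0996, 0.0418]
wrist_force: [-5.9, 0.4, 4.6]
grasp_force: 2.8
tool_pos: [0.6044, -0.0996, 0.0418]
wrist_force: [-12.3, 0.3, 9.9]
grasp_force: 6.1
t 21.18 rack [ -1.9 -90.3  41.8] yaw err(twist to do) 0.0001 tilt [-0.003  0.   ] F(rack) [-12.23  -1.14] 9.87 w 0.0143 g 6.1
```

The relay is home at the same stop depth. I'm moving above the lever pad and checking the rack with the top camera on the way.

```bash
python3 -m creep '[[[0.02,0,0],0],[[0.03,0,0],0],[[0.01,0,-0.03],0],[[0,0,-0.05],0],[[0,-0.03,-0.05],0],[[0,-0.05,-0.03],0],[[0,-0.047,0],0],[[0,0,0],0],[[0,0,0],0]]' 0 >/dev/null
python3 -c "
from h import *
from plant import bot
st(bot)
p,d=bot.snapshot('top');c=bot.camera_params('top');cv2.imwrite('pics/t2.png',cv2.resize(p[110:250,210:440,::-1],None,fx=3,fy=3))
for cc,a,m in blobs(p,(8,200,140),(20,255,255),40):
    w=rk(ray(c['intrinsics'],c['world_from_camera'],cc,.07))
    if abs(w[0])<120 and abs(w[1])<250: print(cc.round(1),a,w)
"
```

```text
t 22.3 rack [ -60.5 -217.1  201.6] yaw err(twist to do) -0.0003 tilt [0. 0.] F(rack) [0.29 0.6 ] -0.42 w 0.0002 g 0.0
[277.6 159.6] 141 [54.9 93.1 70. ]
[300.6 162.8] 143 [55.4 29.6 70. ]
[322.4 166.2] 141 [ 55.1 -31.1  70. ]
[344.6 169.6] 142 [ 55.2 -92.8  70. ]
```

View pics/t2.png

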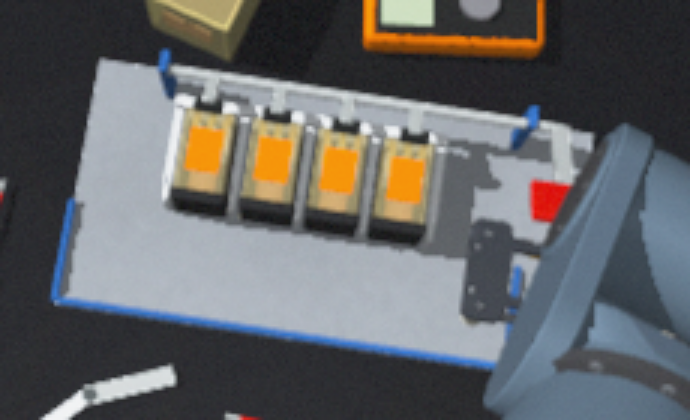

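All four relays sit in line, with patches at x = 54.9 to 55.4 mm. The red pad is at (550,200) in the crop. Pressing the lever now.

```bash
python3 -m creep '[[[-0.045,0,0],0],[[-0.041,0,0],0],[[0,0,0.02],0],[[0,0,0.015],0],[[0,0,0.01],0],[[0,0,0.01],0],[[0,0,0],0]]'|grep -E 'pos|force'
python3 -m creep '[[[0,0,0.01],0],[[0,0,0.01],0],[[0,0,0.01],0],[[0,0,0],0]]'|grep -E 'pos|force'
python3 -m creep '[[[0,0,0.008],0],[[0,0,0.005],0],[[0,0,0],0],[[0,0,0],0]]'|grep -E 'pos|force'
python3 -c "
from h import *
from plant import bot
st(bot)"
```

```text
tool_pos: [0.6169, -0.2289, 0.1464]
wrist_force: [1.5, 1.4, 2.3]
grasp_force: 1.0
tool_pos: [0.6163, -0.2288, 0.1155]
wrist_force: [0.0, 0.4, -0.7]
grasp_force: 0.0
tool_pos: [0.6168, -0.2289, 0.1039]
wrist_force: [-2.7, -0.3, 3.5]
grasp_force: 1.9
t 24.23 rack [  25.3 -217.4  103.9] yaw err(twist to do) -0.0 tilt [-0.  0.] F(rack) [-2.66 -0.59] 3.54 w 0.0004 g 1.9
```

```bash
python3 -m creep '[[[0,0,0.002],0],[[0,0,0.001],0],[[0,0,0],0],[[0,0,0],0]]'|grep -E 'pos|force'
python3 -m creep '[[[0,0,-0.02],0],[[0,0,-0.04],0],[[0,0,-0.05],0],[[0.05,0,-0.01],0],[[0.06,0,0],0],[[0.06,0,0],0],[[0.06,0,0],0],[[0,0,0],0],[[0,0,0],0]]' >/dev/null
python3 -c "
from h import *
from plant import bot
st(bot)
p,d=bot.snapshot('top');c=bot.camera_params('top');K,T=c['intrinsics'],c['world_from_camera'];cv2.imwrite('pics/t3.png',cv2.resize(p[110:290,190:470,::-1],None,fx=2.8,fy=2.8))
for cc,a,m in blobs(p,(8,200,140),(20,255,255),40):
    w=rk(ray(K,T,cc,.07))
    if abs(w[0])<120 and abs(w[1])<250: print(cc.round(1),a,w)
for cc,a,m in blobs(p,(0,200,120),(4,255,255),60):
    if 370<cc[0]<420 and 150<cc[1]<220: print('pad',cc,a,rk(pt(K,T,cc,np.median(d[m]))))
"
```

```text
tool_pos: [0.6168, -0.2289, 0.1008]
wrist_force: [-4.8, 0.3, 4.2]
grasp_force: 2.2
t 25.85 rack [-203.5 -217.7  221.9] yaw err(twist to do) -0.0002 tilt [ 0.002 -0.001] F(rack) [ 0.36 -0.18] 0.19 w 0.0007 g 0.0
[277.6 159.5] 143 [55.1 93.1 70. ]
[300.6 162.8] 143 [55.4 29.6 70. ]
[322.4 166.2] 141 [ 55.1 -31.1  70. ]
[344.7 169.6] 141 [ 55.1 -92.9  70. ]
pad [389.53303965 188.20264317] 227 [  16.5 -216.2   95.3]
```

View pics/t3.png

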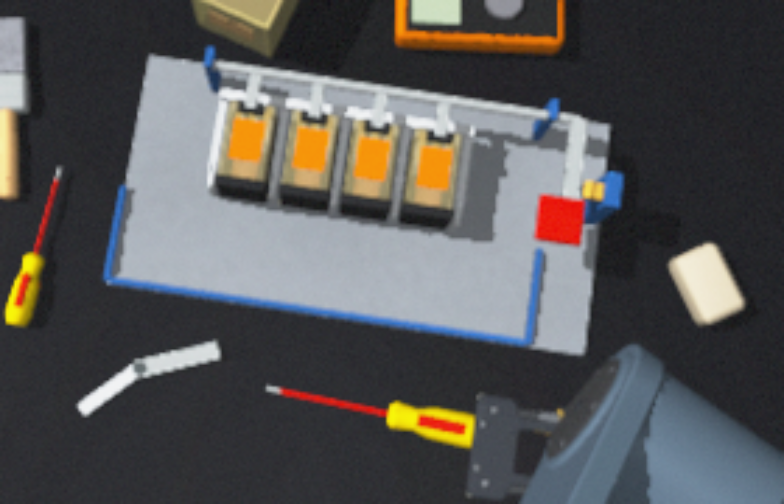

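The pad at (560,220) is down: its height reads 95.3 mm, which corresponds to about 0.56 rad, the detent angle. All relays are home and the bystanders are untouched.

```bash
python3 -c "
from plant import bot
print(bot.sign_off())"
```

```text
the job is handed in; nothing more can be done
None
```

I fitted both spares fully home in bays 2 and 4, the detent holds the locking lever at about 0.56 rad, and I handed the job in at about 26 s of the 70 s allowed; no verdict came back.

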